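# Load the light-exposure bench and close its drawer

## Robot

A 6-joint arm with a two-finger parallel gripper is mounted at the origin on a cart in front of the work surface, level with it; the furniture and walls round the work are solid. World frame = base frame: x ahead of the robot, y to its left, z up, the work surface at z = 0. Lengths are in m, angles in rad, forces in N, time in s.
With the tool pointing down it reaches from about 0.35 to 0.95 m from the base axis. Payload 17.4 kg.
Tool frame: the origin (TCP) lies at the very end of the fingers, on their centre line; the grasp point (between the pads) lies 19 mm behind it; z points along the fingers, y is the line along which they close (so a half turn about z gives the same grasp; the last joint's range is limited). The gripper opens to 93 mm and grips with 3 to 60 N. Pads are 15 mm wide; open, the fingers measure 128 mm over their backs; the gripper's body (75 mm by 188 mm) begins 65 mm behind the grasp point.
Start: joints at [1.236, 0.116, 1.442, -0, 1.584, -0.038], TCP at [0.197, 0.645, 0.193] pointing down, gripper open.
Joint ranges: [-2.83, 2.83], [-0.83, 2.19], [0.07, 2.5], [-1.14, 4.28], [0.01, 3], [-2.97, 2.97]. Speed limits (rad/s): [1.89, 1.89, 2.22, 3.14, 3.14, 3.14].

## Interface

Orientations are given as a rotation vector (axis times angle).
In Python, from plant import sense, read_camera, camera_params, job gives the robot as it stands.
- The arm moves only by the tool step_arm, never from a script. Its argument "commands" is text: rows parted by semicolons, each of 6 numbers parted by spaces: the shift along the world's x, y, z in units of 50 mm (1.0 is 50 mm), then the turn, a rotation vector about the world's x, y, z in units of 8 degrees (1.0 is 8 degrees). In form: dx dy dz rx ry rz; .... A call has 1 to 20 rows; each row shifts and turns the commanded pose from where the row before left it; what a row does not reach is not made up. A row lasts 1/10 s, in which the tool goes at most 50 mm and 8.59 degrees, less where a joint would pass 70% of its speed; a pose out of reach is approached as far as the arm can. A call with a number of a shift or a turn outside -1 to 1 is refused whole. A call with a gripper value outside its range is refused whole. "hand" is the finger opening in mm, from 0 to 93, set as the call begins (left out, the last holds). The fingers move at their own pace and stop on an object; "newtons" is the grip in N (left out, the last holds). Time passes only in rows, so rows that do not move let the fingers close. It gives the time, the measured TCP pose, the force, the opening and the grip force at its end, in the units of the state.
- sense(): the state, without advancing time (a new reading comes with each control period).
- read_camera(name): name is "scene" or "top" or "wrist"; returns the picture (480x640x3 uint8, red, green, blue); there is no depth.
- camera_params(name): a dict with "fx", "fy", "cx", "cy" (pixels), "rvec" (rotation vector, rad) and "tvec" (3), from world to camera coordinates, as OpenCV has them. Camera axes: x right, y down, z forward; pixel columns grow to the right and rows downward; lengths in m; the calibration is good to about 2 mm. The wrist camera is an equidistant fisheye: a pixel r from the principal point sees the ray r / f radians off the axis. A picture is of the moment at which its call begins: read the wrist's pose just before it. camera_params takes no time and is no camera call; for the wrist camera it gives the pose at the moment of the call.
- job.finish_job(): hands the job in; it is judged then, once.
The state is a dict: "time": time; "q": joint angles; "dq": joint speeds; "tau": joint torques, N m; "position": TCP position; "ee_rot": TCP orientation; "wrist_force": force on the tool from outside, world axes, zero at the start; "wrist_torque": the same for the moment, N m; "gripper_width": finger opening in m; "finger_force": force on a finger pad.
Only numpy, scipy, OpenCV 4.12 (cv2) and the standard library are available. Lean on these libraries where they do the work, as an engineer would, in place of code of your own. Each camera call takes 0.05 s, during which the arm holds its last target. There are 200 camera calls.

## Task

Load the light-exposure bench: stand the square plastic bottle, the round glass bottle and the small vial upright, each in the white adapter in the drawer that is made for it (square frame, round collar, raised cup), and then push the loaded drawer fully home under the lamp. Do not knock over any of the three, and leave the timer where it stands.

Things in the scene. Friction and masses are not known exactly. Their poses are not given: they have to be found in the camera images.
- glass_bottle: round clear glass bottle with a blue screw cap, the smallest such bottle here, loose, standing alone just in front of or behind the dense block of small fixed vials: body 54 mm across up to about 75 mm height, then a shoulder; cap 42 mm across from 90 to 116 mm height; 0.14 kg. Origin at the centre of its underside, z up its axis. Easily taken by the cap.
- square_bottle: white plastic bottle of square section (61 mm over the flats, rounded corners) with a wide dark grey screw cap, loose, alone just in front of or behind the dense block of fixed vials: flat sides up to about 90 mm height, cap 53 mm across from 96 to 117 mm; 0.17 kg. Origin at the centre of its underside, z up, x and y square to its flat sides. Its flats can be gripped at 85 to 95 mm height.
- small_vial: small round amber glass vial with a white cap, loose, standing alone, just in front of or behind the dense block of fixed vials (which all stay): 27 mm across, 51 mm tall, the cap 26 mm across from 39 to 51 mm height; 0.02 kg. Origin at the centre of its underside, z up its axis.
- round_adapter: white moulded adapter with a round collar, for the round glass bottle. Foot 74 x 74 x 4 mm, lying loosely (1.5 mm play) in one of the three pockets of the drawer; round well 62 mm across at its floor, flaring to 67 mm at its mouth, floor 4 mm and mouth 21 mm above the origin. Origin at the centre of the underside, z up, x the way the drawer goes in.
- square_adapter: white moulded adapter with a square frame, for the square bottle. Foot 74 x 74 x 4 mm, loosely in a pocket of the drawer; square well 69 x 69 mm at its floor, flaring a little at its mouth, sides parallel to its x and y axes, floor 4 mm and mouth 22 mm above the origin. Origin at the centre of the underside, z up, x the way the drawer goes in.
- riser_adapter: white moulded adapter with a small round cup on a column, for the small vial (it lifts the vial as near the lamp as the bottles' tops). Foot 74 x 74 x 4 mm, loosely in a pocket of the drawer; well 36 mm across at its floor, flaring to 41 mm at its mouth, floor 69 mm and mouth 86 mm above the origin. Origin at the centre of the underside, z up, x the way the drawer goes in.
- drawer (a joint): how far the drawer is pushed in, m: 0 = fully out (the start), 0.14 = fully home. It slides level, stays where left, resists with about 3 N. The lamp over its home place is a white housing 274 mm wide, 110 deep, underside 143 mm, top 168 mm above the counter (loaded vessels reach 132 mm); its front edge is 225 mm along x from the knob when the drawer is out, 85 mm when home.
- drawer_knob (a point): black upright knob on the drawer's tongue, 20 mm across, from 12 to 58 mm above the counter; this point is on its axis, 40 mm above the counter. Its x axis (level) is the way the drawer is pushed in, z up. The row of three pockets lies 135 mm further along x, 80 mm apart along y (pocket floors 11 mm above the counter).
- timer: white digital lab timer with three buttons, 35 x 62 x 64 mm, standing in front of or behind the block of vials; a bystander that stays where it is. Origin at the centre of its underside.

How it is judged:
By the outcome, as a careful person would: the job done as asked, in the order asked, and still so for the second after the job is handed in, with the robot touching nothing.
It also fails if it takes over 123 s, if anything falls off the work surface, if the arm or the gripper's body presses on something with over 40 N, if the wrist force passes 120 N, or if a joint passes its speed limit or range.

## Working session

There is one attempt and no reset: what is moved stays moved. The work goes in short steps, Python scripts to look and compute and a tool call to move; the robot and the scene stay as the last step left them, time stands still between calls to the robot, and variables do not carry over. Pictures are saved under pics/ and viewed, at most 14 in all, crops included, and the job is handed in when it is done.

Besides the shell and the picture viewer there is one more tool, called after "Call:" in YAML: its name, and indented under it one key for each argument. step_arm: Moves the arm, as the interface text tells. Its arguments: {"type":"object","properties":{"commands":{"type":"string"},"hand":{"type":"number"},"newtons":{"type":"number"}},"required":["commands"]}

```bash
ls; mkdir -p pics
python3 - <<'E'
from plant import *
import cv2
print(sense())
for n in ("scene","top","wrist"):
    p=camera_params(n);print(n,p)
    cv2.imwrite(f"pics/{n}0.png",read_camera(n)[:,:,::-1])
E
```

```text
pics
{'time': 0.0, 'q': array([ 1.23620197e+00,  1.16496069e-01,  1.44229307e+00, -1.18967587e-05,
        1.58397426e+00, -3.77832805e-02]), 'dq': array([-9.50060770e-04, -2.78338799e-03, -9.41551502e-04, -5.12935088e-05,
        1.78378488e-04,  1.31363051e-03]), 'tau': array([-6.90394227e-04, -7.21219754e+01, -6.22602296e+01,  7.79040833e-02,
        2.37493071e-02, -3.54459075e-05]), 'position': array([0.19734207, 0.6452597 , 0.19178113]), 'ee_rot': array([-4.64490084e-01, -3.10685723e+00,  1.81055252e-03]), 'wrist_force': array([-0.03437615,  0.10991245,  0.2660627 ]), 'wrist_torque': array([-0.04554878, -0.00131321,  0.00631018]), 'finger_force': 0.0, 'gripper_width': 0.09320453755807401}
scene {'fx': 485.1549455654172, 'fy': 485.1549455654172, 'cx': 320.6105505051597, 'cy': 233.50333011538984, 'rvec': array([ 2.13804577, -1.10812922,  0.43655769]), 'tvec': array([-0.32358759,  0.34728264,  0.72781293])}
top {'fx': 487.8660162617887, 'fy': 487.8660162617887, 'cx': 321.9765644987362, 'cy': 233.15767567098297, 'rvec': array([ 2.16635004, -2.01255614,  0.23776899]), 'tvec': array([-0.06047142,  0.50974506,  1.1138907 ])}
wrist {'fx': 371.64829954431775, 'fy': 371.64829954431775, 'cx': 316.44318916607773, 'cy': 242.70431501888376, 'rvec': array([-2.33589437, -1.72875213, -0.24122872]), 'tvec': array([-0.6748302 , -0.03136137,  0.39087067])}
```

View pics/scene0.png

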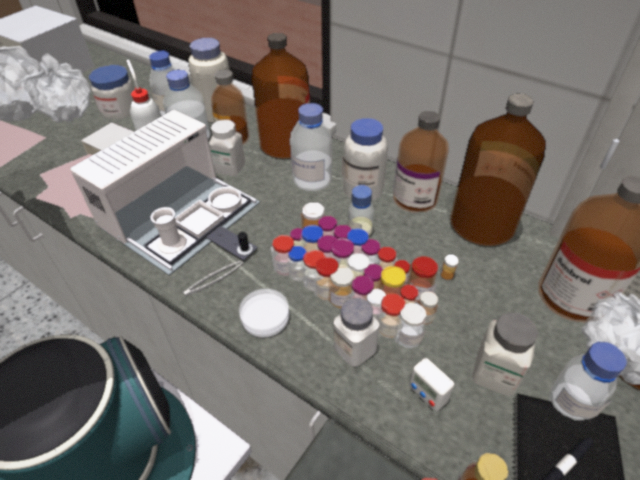

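View pics/top0.png

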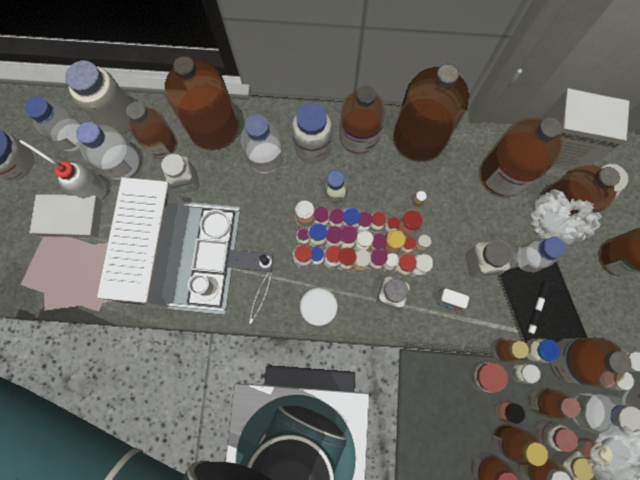

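The square bottle's grey cap is at (395,290) in the top view and (355,312) in the scene view. The glass bottle's blue cap is at (336,178) and (361,193), the vial at (420,197) and (451,262), and the timer at (455,298). The knob is at (265,262). The pockets are at (215,225) round, (210,255) square and (203,290) riser.

```bash
cat > h.py <<'E'
import numpy as np, cv2
from plant import *
def ray(n,uv,p=None):
    p=p or camera_params(n); R=cv2.Rodrigues(np.array(p["rvec"]))[0]
    x=(uv[0]-p["cx"])/p["fx"]; y=(uv[1]-p["cy"])/p["fy"]
    if n=="wrist":
        r=np.hypot(x,y); s=np.sin(r)/r if r>1e-9 else 1; d=np.array([x*s,y*s,np.cos(r)])
    else: d=np.array([x,y,1.])
    return -R.T@np.array(p["tvec"]), R.T@d
def onz(n,uv,z,p=None):
    o,d=ray(n,uv,p); return o+d*(z-o[2])/d[2]
def proj(n,X,p=None):
    p=p or camera_params(n); R=cv2.Rodrigues(np.array(p["rvec"]))[0]
    c=R@np.array(X)+np.array(p["tvec"])
    if n=="wrist":
        t=np.arctan2(np.hypot(c[0],c[1]),c[2]); k=t/np.hypot(c[0],c[1]); return p["fx"]*c[0]*k+p["cx"],p["fy"]*c[1]*k+p["cy"]
    return p["fx"]*c[0]/c[2]+p["cx"],p["fy"]*c[1]/c[2]+p["cy"]
E
python3 - <<'E'
from h import *
np.set_printoptions(precision=4,suppress=True)
T=dict(sq=((395,286),.117),gl=((336,178),.116),vial=((421,196),.051),timer=((456,296),.064),knob=((265,261),.058),rnd=((215,224),.032),sqa=((210,256),.033),ris=((203,285),.097))
for k,(uv,z) in T.items(): print(k,onz("top",uv,z), "scene px",np.round(proj("scene",onz("top",uv,z))))
print("base px",proj("top",[0,0,0]),"cam",ray("top",(320,240))[0],ray("scene",(320,240))[0])
t=cv2.imread("pics/top0.png");s=cv2.imread("pics/scene0.png")
a=cv2.resize(t[165:315,180:480],(800,400),interpolation=2)
cv2.imwrite("pics/c1.png",a)
b=cv2.resize(s[170:370,130:470],None,fx=2.35,fy=2.35,interpolation=2);cv2.imwrite("pics/c2.png",b)
E
```

```text
sq [ 0.3903 -0.1953  0.117 ] scene px [358. 305.]
gl [ 0.6352 -0.047   0.116 ] scene px [361. 191.]
vial [ 0.6274 -0.2599  0.051 ] scene px [451. 259.]
timer [ 0.3848 -0.345   0.064 ] scene px [436. 373.]
knob [0.4355 0.1075 0.058 ] scene px [242. 237.]
rnd [0.5236 0.2441 0.032 ] scene px [225. 198.]
sqa [0.4423 0.2459 0.033 ] scene px [198. 218.]
ris [0.3633 0.2373 0.097 ] scene px [166. 218.]
base px (np.float64(295.49106753474837), np.float64(456.41772450446445)) cam [ 0.2375 -0.0455  1.2024] [-0.02   -0.4251  0.7576]
```

View pics/c1.png

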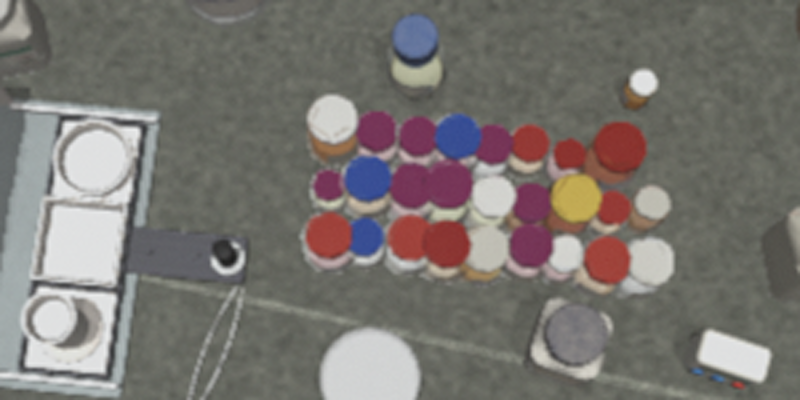

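View pics/c2.png

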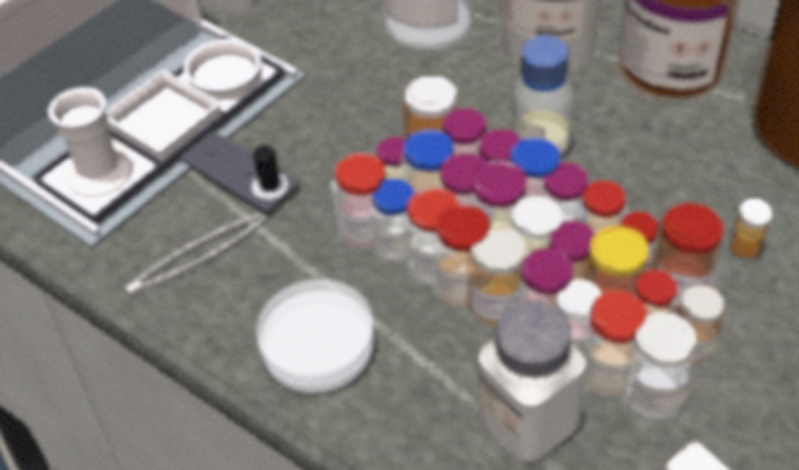

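The crops confirm which object is which. Next I'll move over the drawer with tool y along world x to get a close wrist view.

Call:
step_arm:
  commands: "0 0 1 0 0 0;0 0 1 0 0 0;.29 -.56 0 0 0 -.57;.29 -.56 0 0 0 -.57;.29 -.56 0 0 0 -.57;.29 -.56 0 0 0 -.57;.29 -.56 0 0 0 -.57;.29 -.56 0 0 0 -.57;.29 -.56 0 0 0 -.57;.29 -.56 0 0 0 -.57;.29 -.56 0 0 0 -.57;.29 -.56 0 0 0 -.57;.29 -.56 0 0 0 -.57;.29 -.56 0 0 0 -.57;.29 -.56 0 0 0 -.57;.29 -.56 0 0 0 -.57;.29 -.56 0 0 0 -.57;.29 -.56 0 0 0 -.57;0 0 0 0 0 0;0 0 0 0 0 0"

```text
time: 2.15
position: [0.4295, 0.1972, 0.2924]
ee_rot: [-2.221, -2.221, 0.0]
wrist_force: [-1.0, 0.8, 0.4]
gripper_width: 0.0928
finger_force: 0.0
```

Run:
```python
from h import *
s=sense();p=camera_params("wrist");im=read_camera("wrist")
np.set_printoptions(precision=4,suppress=True)
print(s["time"],s["position"],s["ee_rot"]);print(ray("wrist",(p["cx"],p["cy"]),p))
R=cv2.Rodrigues(s["ee_rot"])[0];print("yaw",np.degrees(np.arctan2(R[1,1],R[0,1])),R[:,2])
cv2.imwrite("pics/w1.png",im[:,:,::-1]); np.save("w1.npy",p,allow_pickle=True)
```

```text
2.15 [0.4295 0.1972 0.2924] [-2.2212 -2.2213  0.0003]
(array([0.4286, 0.2746, 0.4837]), array([-0.    , -0.2763, -0.9611]))
yaw 0.0031880555489993407 [-0.0003  0.0001 -1.    ]
```

View pics/w1.png

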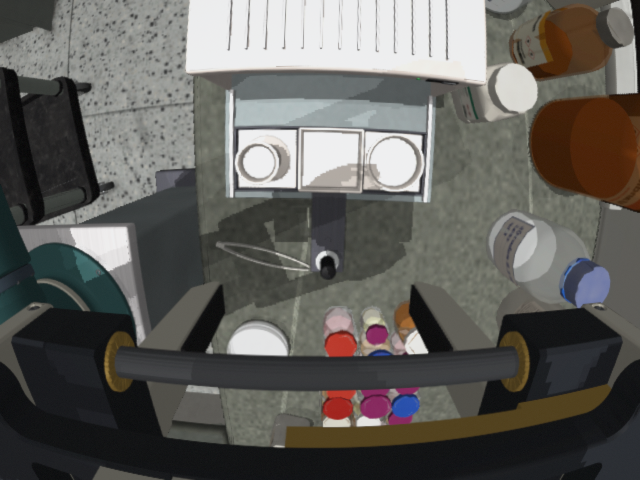

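The wrist view shows the riser cup at about (259,161), the square frame centred at about (331,160), the round collar at about (394,161) and the knob top at about (327,268). I'll zoom in on the drawer for accuracy.

Run:
```python
from h import *
im=cv2.imread("pics/w1.png")
cv2.imwrite("pics/w1c.png",cv2.resize(im[110:285,220:440],None,fx=3.4,fy=3.4,interpolation=cv2.INTER_CUBIC))
```

```text
(no output)
```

View pics/w1c.png

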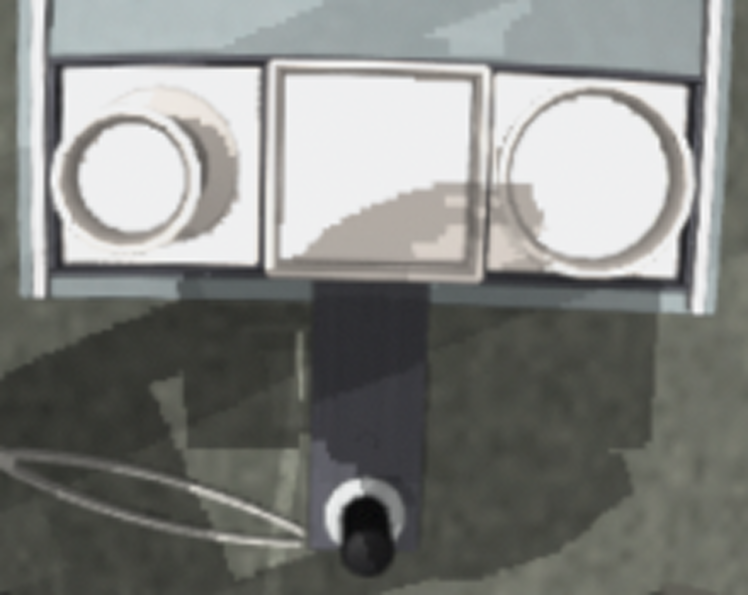

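Run:
```python
from h import *
np.set_printoptions(precision=4,suppress=True)
p=np.load("w1.npy",allow_pickle=True).item()
f=lambda u,z:onz("wrist",(220+(u[0]+.5)/3.4-.5,110+(u[1]+.5)/3.4-.5),z,p)[:2]
c=[f(u,.033) for u in((268,60),(492,66),(484,282),(264,276))]
print("sq",np.mean(c,0),[np.linalg.norm(c[i]-c[i-1]) for i in range(4)])
print("ang",[np.degrees(np.arctan2(*(c[b]-c[a])[::-1])) for a,b in((0,1),(3,2),(3,0),(2,1))])
print("riser",f((131,177),.080),f((127,179),.097))
print("round",f((589,175),.015),f((595,180),.032))
print("knob",f((366,557),.058),f((365,515),.012))
print("foot edges", f((65,70),.015),f((62,263),.015),f((687,86),.015),f((681,280),.015))
print("front edge",f((50,297),.02),f((695,313),.02))
```

```text
sq [0.4457 0.2489] [np.float64(0.0775401020910366), np.float64(0.07901173906427575), np.float64(0.07796706787595599), np.float64(0.07935705634254729)]
ang [np.float64(-1.080575787831264), np.float64(-1.389760487677922), np.float64(88.58159855312843), np.float64(88.83636522810795)]
riser [0.3652 0.2503] [0.3666 0.2507]
round [0.5257 0.2478] [0.5245 0.247 ]
knob [0.4419 0.1131] [0.4427 0.1133]
foot edges [0.3307 0.2873] [0.3276 0.2144] [0.5629 0.283 ] [0.5635 0.2086]
front edge [0.3235 0.2022] [0.5684 0.1967]
```

Drawer pose: square well at (0.4457,0.2489), riser (0.366,0.2505), round (0.525,0.2475) and knob (0.442,0.113), with the push direction about 1.3° off +y. Next I'll look at the bottles.

Call:
step_arm:
  commands: "0.1 -.7 0 0 0 0;0.1 -.7 0 0 0 0;0.1 -.7 0 0 0 0;0.1 -.7 0 0 0 0;0.1 -.7 0 0 0 0;0.1 -.7 0 0 0 0;0.1 -.7 0 0 0 0;0.1 -.7 0 0 0 0;0.1 -.7 0 0 0 0;0.1 -.7 0 0 0 0;0.1 -.7 0 0 0 0;0.1 -.7 0 0 0 0;0 0 0 0 0 0;0 0 0 0 0 0;0 0 0 0 0 0"

```text
time: 3.7
position: [0.4897, -0.2212, 0.2926]
ee_rot: [-2.219, -2.224, -0.0]
wrist_force: [-0.3, 0.0, -0.2]
gripper_width: 0.093
finger_force: 0.0
```

Run:
```python
from h import *
s=sense();p=camera_params("wrist");im=read_camera("wrist")
print(s["time"],s["position"],s["ee_rot"])
cv2.imwrite("pics/w2.png",im[:,:,::-1]); np.save("w2.npy",p,allow_pickle=True)
```

```text
3.7 [ 0.48968147 -0.22123141  0.29261141] [-2.21882445e+00 -2.22398670e+00 -3.63120828e-04]
```

View pics/w2.png

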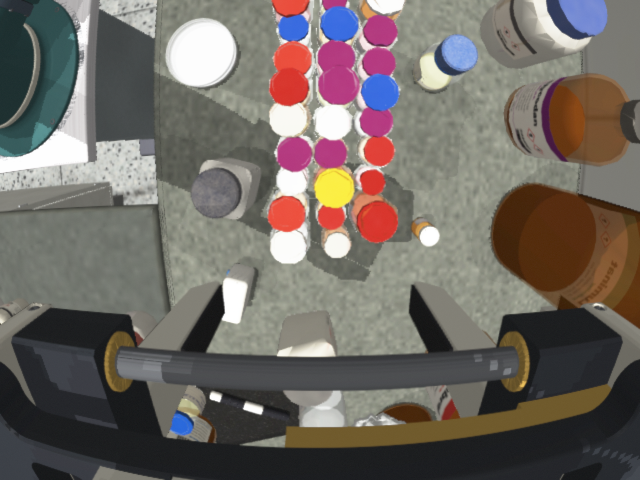

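The square bottle's cap is at (216,193) with its body up and to the right. The glass bottle's cap is at (458,55), the vial's cap at (429,236) and the timer at (236,292). I'll make a zoomed montage of the three.

Run:
```python
from h import *
im=cv2.imread("pics/w2.png")
m=[cv2.resize(im[y:y+h,x:x+w],(400,300),interpolation=cv2.INTER_CUBIC) for x,y,w,h in((175,145,100,75),(410,20,100,75),(395,205,60,45))]
m.append(cv2.resize(im[255:330,190:290],(400,300),interpolation=cv2.INTER_CUBIC))
cv2.imwrite("pics/w2c.png",np.vstack([np.hstack(m[:2]),np.hstack(m[2:])]))
```

```text
(no output)
```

View pics/w2c.png

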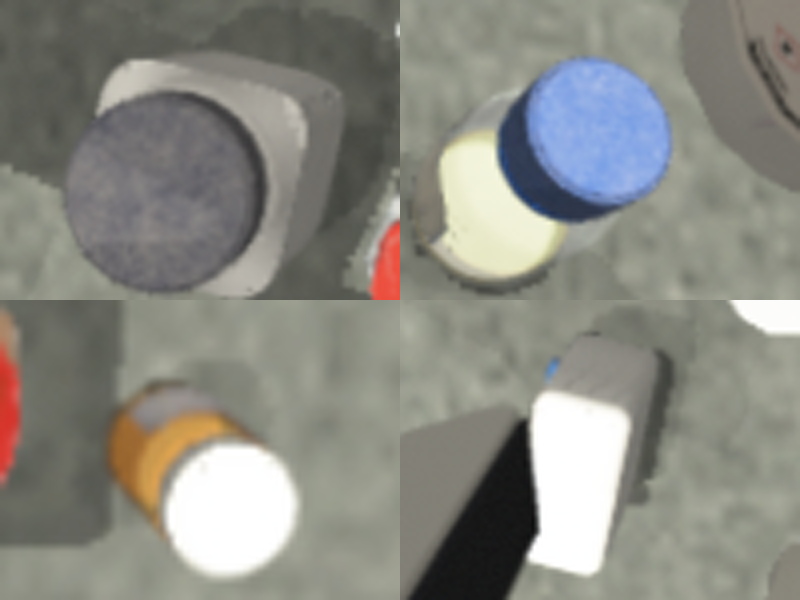

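Run:
```python
from h import *
np.set_printoptions(precision=4,suppress=True)
p=np.load("w2.npy",allow_pickle=True).item()
g=lambda u,z:onz("wrist",u,z,p)[:2]
q=lambda x,y:(175+x/4,145+y/4)
print("sq",g(q(164,192),.117),"w",np.linalg.norm(g(q(66,192),.117)-g(q(262,192),.117)))
a,b,c,d=[g(q(*u),.09) for u in((135,60),(280,93),(303,140),(262,270))]
print("yaw",np.degrees(np.arctan2(*(b-a)[::-1])),np.degrees(np.arctan2(*(c-d)[::-1])))
print("gl",g((460,52.5),.116),"vial",g((429.5,236.2),.051))
G=lambda x,y:(410+x/4,20+y/4)
print("gl w",np.linalg.norm(g(G(128,130),.116)-g(G(272,130),.116)))
print("timer",[g((190+x/4,255+y/4),.064) for x,y in((135,95),(230,105),(130,255),(205,275))])
print("block", g((377,221),.06),g((289,246),.05),g((288,213),.06),g((292,180),.05), "white bottle near edge",g(G(285,50),.08),"brown edge",g((492,225),.1))
```

```text
sq [ 0.3864 -0.1968] w 0.05247581268233012
yaw -14.274686423889753 70.45296922340586
gl [ 0.6355 -0.0466] vial [ 0.6297 -0.2595]
gl w 0.041121403955696
timer [array([ 0.3742, -0.3113]), array([ 0.4042, -0.3141]), array([ 0.3673, -0.3675]), array([ 0.3919, -0.3739])]
block [ 0.5603 -0.2389] [ 0.4555 -0.2728] [ 0.4558 -0.2297] [ 0.4602 -0.1922] white bottle near edge [ 0.6778 -0.0081] brown edge [ 0.6902 -0.2326]
```

Call:
step_arm:
  commands: "-.172 .041 -.2 0 0 .766;-.172 .041 -.2 0 0 .766;-.172 .041 -.2 0 0 .766;-.172 .041 -.2 0 0 .766;-.172 .041 -.2 0 0 .766;-.172 .041 -.2 0 0 .766;-.172 .041 -.2 0 0 .766;-.172 .041 -.2 0 0 .766;-.172 .041 -.2 0 0 .766;-.172 .041 -.2 0 0 .766;-.172 .041 -.2 0 0 .766;-.172 .041 -.2 0 0 .766;0 0 0 0 0 0;0 0 0 0 0 0;0 0 0 0 0 0"

```text
time: 5.25
position: [0.3868, -0.1977, 0.1733]
ee_rot: [0.452, 3.108, -0.0]
wrist_force: [0.3, -0.0, 0.1]
gripper_width: 0.093
finger_force: 0.0
```

```bash
cat >> h.py <<'E'
def st():
    s=sense();R=cv2.Rodrigues(s["ee_rot"])[0]
    print("t %.2f"%s["time"],"pos",np.round(s["position"],4),"yaw %.2f"%np.degrees(np.arctan2(R[1,1],R[0,1])),"z",np.round(R[:,2],4),"w %.4f"%s["gripper_width"],"F",np.round(s["wrist_force"],1),"q6 %.2f"%s["q"][5])
    return s
E
python3 -c "
from h import *
st();p=camera_params('wrist');im=read_camera('wrist');cv2.imwrite('pics/w3.png',im[:,:,::-1]);np.save('w3.npy',p,allow_pickle=True)"
```

```text
t 5.25 pos [ 0.3868 -0.1977  0.1733] yaw 73.46 z [ 9.e-04 -4.e-04 -1.e+00] w 0.0930 F [ 0.3 -0.   0.1] q6 -1.81
```

View pics/w3.png

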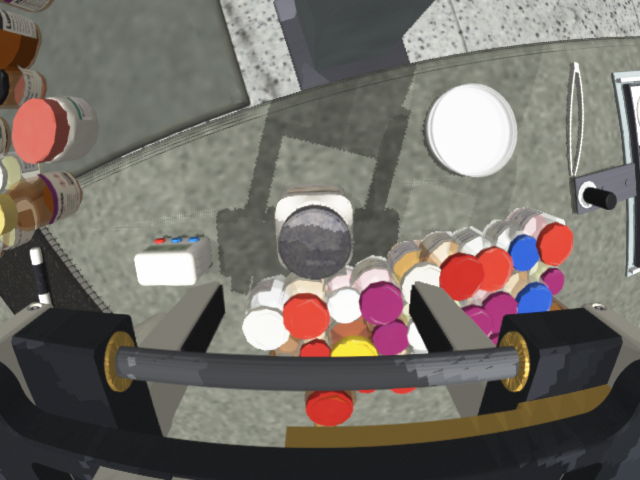

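The square bottle's body lies square to the gripper and is centred between the fingers (cap at (315,242)). I'll descend and grip.

Call:
step_arm:
  commands: "0 0 -.4 0 0 0;0 0 -.4 0 0 0;0 0 -.4 0 0 0;0 0 -.4 0 0 0;0 0 -.49 0 0 0;0 0 0 0 0 0;0 0 0 0 0 0;0 0 0 0 0 0"

```text
time: 6.1
position: [0.3869, -0.1982, 0.0696]
ee_rot: [0.449, 3.108, -0.001]
wrist_force: [-0.1, -0.1, 0.6]
gripper_width: 0.0928
finger_force: 0.0
```

Call:
step_arm:
  commands: "0 0 0 0 0 0;0 0 0 0 0 0;0 0 0 0 0 0;0 0 0 0 0 0;0 0 0 0 0 0;0 0 0 0 0 0;0 0 0 0 0 0;0 0 0 0 0 0"
  hand: 50
  newtons: 15

```text
time: 6.9
position: [0.3862, -0.1979, 0.0681]
ee_rot: [0.449, 3.109, -0.0]
wrist_force: [-1.6, -0.4, 0.6]
gripper_width: 0.0522
finger_force: 15.0
```

Call:
step_arm:
  commands: "0 0 .2 0 0 0;0 0 .4 0 0 0;0 0 .4 0 0 0;0 0 0 0 0 0;0 0 0 0 0 0"

```text
time: 7.4
position: [0.3863, -0.1979, 0.1179]
ee_rot: [0.449, 3.109, -0.0]
wrist_force: [-0.5, 0.1, -2.5]
gripper_width: 0.0527
finger_force: 15.0
```

```bash
python3 -c "
from h import *
st();im=read_camera('wrist');sc=read_camera('scene')
a=cv2.resize(im[150:350,200:430],(400,348));b=cv2.resize(sc[260:400,280:441],(400,348))
cv2.imwrite('pics/w4.png',np.hstack([a,b])[:,:,::-1])"
```

```text
t 7.40 pos [ 0.3863 -0.1979  0.1179] yaw 73.57 z [ 4.e-04 -2.e-04 -1.e+00] w 0.0527 F [-0.5  0.1 -2.5] q6 -1.82
```

View pics/w4.png

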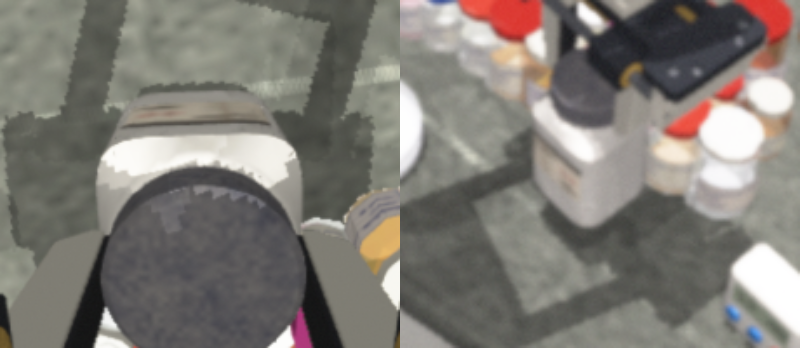

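The bottle hangs upright and square in the grip, held at the shoulder/cap. I'll carry it to the square well.

Call:
step_arm:
  commands: "0 0 .55 0 0 0;0 0 .55 0 0 0;0 0 .55 0 0 0;.04 .3 0 0 0 -.3;.08 .6 0 0 0 -.62;.08 .6 0 0 0 -.62;.08 .6 0 0 0 -.62;.08 .6 0 0 0 -.62;.08 .6 0 0 0 -.62;.08 .6 0 0 0 -.62;.08 .6 0 0 0 -.62;.08 .6 0 0 0 -.62;.08 .6 0 0 0 -.62;.08 .6 0 0 0 -.62;.08 .6 0 0 0 -.62;.08 .6 0 0 0 -.62;.08 .6 0 0 0 -.62;.08 .6 0 0 0 -.62;.03 .26 0 0 0 -.36"
  newtons: 22

```text
time: 9.4
position: [0.4454, 0.252, 0.199]
ee_rot: [-2.245, -2.196, 0.003]
wrist_force: [0.4, -0.5, -1.6]
gripper_width: 0.0522
finger_force: 22.0
```

Call:
step_arm:
  commands: "0 0 0 0 0 0;0 0 0 0 0 0;0 0 0 0 0 0"

```text
time: 9.7
position: [0.4456, 0.2493, 0.2002]
ee_rot: [-2.243, -2.2, 0.001]
wrist_force: [0.1, 0.5, -2.1]
gripper_width: 0.0527
finger_force: 22.0
```

```bash
python3 -c "
from h import *
st();p=camera_params('wrist');im=read_camera('wrist');sc=read_camera('scene');np.save('w5.npy',p,allow_pickle=True)
cv2.imwrite('pics/w5full.png',im[:,:,::-1])
a=cv2.resize(im[60:320,180:480],(462,400));b=cv2.resize(sc[100:280,120:272],(338,400))
cv2.imwrite('pics/w5.png',np.hstack([a,b])[:,:,::-1])"
```

```text
t 9.70 pos [0.4456 0.2493 0.2002] yaw -1.12 z [-4.e-04 -3.e-04 -1.e+00] w 0.0527 F [ 0.1  0.5 -2.1] q6 0.48
```

View pics/w5.png

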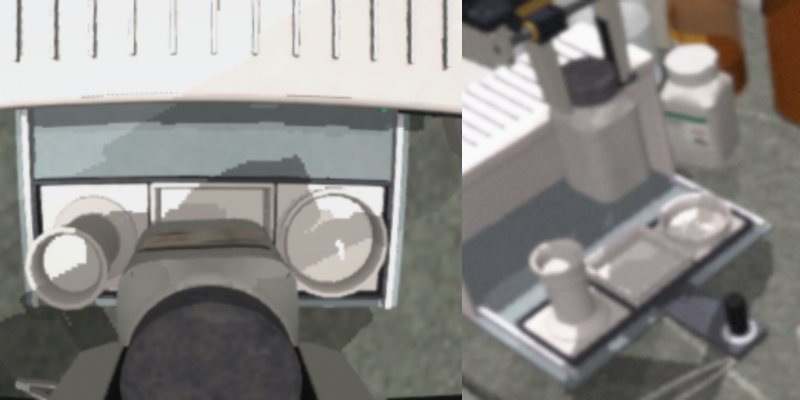

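```bash
python3 -c "
from h import *
c=np.array([.4456,.2493])
for z in(.132,.113):
  print(z,[np.round(proj('scene',[*(c+.0305*np.array(o)),z])) for o in((0,0),(-.9,-.9),(-.9,.9),(.9,-.9))], 'captop',np.round(proj('scene',[*c,z+.117])))
"
```

```text
0.132 [array([189., 181.]), array([188., 193.]), array([169., 183.]), array([208., 179.])] captop [176. 132.]
0.113 [array([190., 188.]), array([190., 200.]), array([171., 190.]), array([209., 186.])] captop [178. 141.]
```

The bottle is aligned above the well, and its bottom is at about 0.132. I'll lower it.

Call:
step_arm:
  commands: "0 0 -.3 0 0 0;0 0 -.4 0 0 0;0 0 -.4 0 0 0;0 0 -.4 0 0 0;0 0 -.3 0 0 0;0 0 -.2 0 0 0;0 0 -.1 0 0 0;0 0 -.1 0 0 0;0 0 -.06 0 0 0;0 0 -.06 0 0 0;0 0 0 0 0 0;0 0 0 0 0 0;0 0 0 0 0 0"

```text
time: 11.1
position: [0.4458, 0.2502, 0.0848]
ee_rot: [2.243, 2.199, 0.001]
wrist_force: [-0.2, 0.3, -2.0]
gripper_width: 0.0524
finger_force: 22.0
```

Call:
step_arm:
  commands: "0 0 -.03 0 0 0;0 0 0 0 0 0;0 0 -.02 0 0 0;0 0 0 0 0 0"

```text
time: 11.5
position: [0.4459, 0.2503, 0.083]
ee_rot: [-2.244, -2.199, -0.001]
wrist_force: [-2.9, -0.9, 7.7]
gripper_width: 0.0522
finger_force: 22.0
```

```bash
python3 -c "
from h import *
st()"
```

```text
t 11.50 pos [0.4459 0.2503 0.083 ] yaw -1.15 z [ 6.e-04  6.e-04 -1.e+00] w 0.0522 F [-2.9 -0.9  7.7] q6 0.48
```

Contact came at the expected seating height. I'll release with a limited opening and rise.

Call:
step_arm:
  commands: "0 0 0 0 0 0;0 0 0 0 0 0;0 0 0 0 0 0;0 0 0 0 0 0;0 0 0 0 0 0"
  hand: 66

```text
time: 12.0
position: [0.4457, 0.2501, 0.082]
ee_rot: [-2.244, -2.199, 0.0]
wrist_force: [0.0, 0.4, 0.1]
gripper_width: 0.0663
finger_force: 0.0
```

Call:
step_arm:
  commands: "0 0 .3 0 0 0;0 0 .4 0 0 0;0 0 .6 0 0 0;0 0 .8 0 0 0;0 0 .8 0 0 0;0 0 .3 0 0 0;0 0 0 0 0 0;0 0 0 0 0 0"

```text
time: 12.8
position: [0.4455, 0.25, 0.2414]
ee_rot: [-2.243, -2.199, 0.001]
wrist_force: [-0.7, -1.1, -0.7]
gripper_width: 0.0658
finger_force: 0.0
```

```bash
python3 -c "
from h import *
st();p=camera_params('wrist');im=read_camera('wrist');sc=read_camera('scene')
a=cv2.resize(im[60:320,180:480],(462,400));b=cv2.resize(sc[100:280,120:272],(338,400))
cv2.imwrite('pics/w6.png',np.hstack([a,b])[:,:,::-1])"
```

```text
t 12.80 pos [0.4455 0.25   0.2414] yaw -1.15 z [-6.e-04 -3.e-04 -1.e+00] w 0.0658 F [-0.7 -1.1 -0.7] q6 0.48
```

View pics/w6.png

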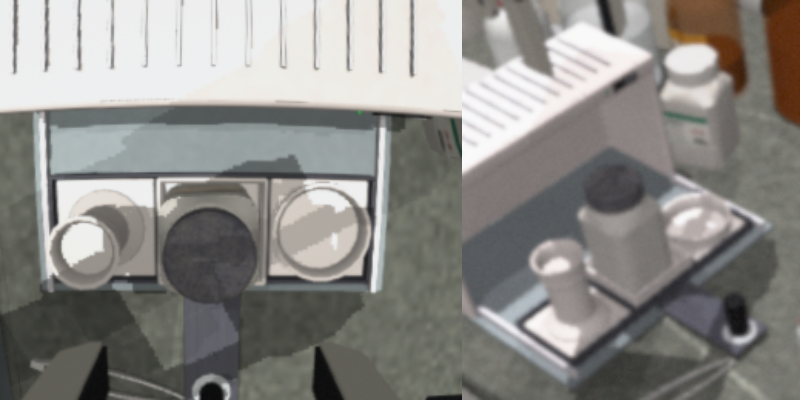

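The square bottle is seated in its frame. Before picking the glass bottle I'll check its tall neighbours.

```bash
python3 -c "
from h import *
def tri(*v):
  A=0;b=0
  for n,uv in v:
    o,d=ray(n,uv);d=d/np.linalg.norm(d);P=np.eye(3)-np.outer(d,d);A=A+P;b=b+P@o
  return np.linalg.solve(A,b).round(3)
print('white',tri(('top',(312,114)),('scene',(367,130))))
print('clear',tri(('top',(257,126)),('scene',(311,112))))
print('brown',tri(('top',(367,95)),('scene',(429,119))))
print('glass',tri(('top',(336,178)),('scene',(361,192))))
print('whitecam in wrist2 cap z.15',onz('wrist',(578,8),.16,np.load('w2.npy',allow_pickle=True).item()))
for uv in((336,143),(330,150),(312,160),(297,150)): print('white base px',onz('top',uv,0).round(3))
"
```

```text
white [0.769 0.021 0.163]
clear [0.718 0.138 0.192]
brown [ 0.797 -0.102  0.219]
glass [ 0.636 -0.047  0.112]
whitecam in wrist2 cap z.15 [0.76292203 0.02009931 0.16      ]
white base px [ 0.776 -0.041  0.   ]
white base px [ 0.755 -0.026  0.   ]
white base px [0.723 0.019 0.   ]
white base px [0.748 0.061 0.   ]
```

Call:
step_arm:
  commands: ".253 -.396 0 0 0 .76;.253 -.396 0 0 0 .76;.253 -.396 0 0 0 .76;.253 -.396 0 0 0 .76;.253 -.396 0 0 0 .76;.253 -.396 0 0 0 .76;.253 -.396 0 0 0 .76;.253 -.396 0 0 0 .76;.253 -.396 0 0 0 .76;.253 -.396 0 0 0 .76;.253 -.396 0 0 0 .76;.253 -.396 0 0 0 .76;.253 -.396 0 0 0 .76;.253 -.396 0 0 0 .76;.253 -.396 0 0 0 .76;0 0 0 0 0 0;0 0 0 0 0 0;0 0 0 0 0 0"
  hand: 80

```text
time: 14.7
position: [0.635, -0.0463, 0.2415]
ee_rot: [-0.001, -3.141, -0.0]
wrist_force: [0.0, 0.4, 0.1]
gripper_width: 0.0798
finger_force: 0.0
```

```bash
python3 -c "
from h import *
np.set_printoptions(precision=4,suppress=True)
st();p=camera_params('wrist');im=read_camera('wrist')
cv2.imwrite('pics/w7.png',im[:,:,::-1]);np.save('w7.npy',p,allow_pickle=True)
h=cv2.cvtColor(im,cv2.COLOR_RGB2HSV);m=cv2.inRange(h,(105,90,110),(125,255,255))
u=proj('wrist',[.6355,-.0466,.116],p);print('exp',u)
n,l,s,c=cv2.connectedComponentsWithStats(m)
for i in range(1,n):
  if s[i,4]>300: print(s[i],c[i],onz('wrist',c[i],.116,p))
"
```

```text
t 14.70 pos [ 0.635  -0.0463  0.2415] yaw 89.98 z [-0.0008  0.0002 -1.    ] w 0.0798 F [0.  0.4 0.1] q6 -1.68
exp (np.float64(315.405997070869), np.float64(228.748207530742))
[333  29  33  34 859] [348.6857  45.8475] [ 0.4759 -0.0185  0.116 ]
[ 330   73   45   42 1469] [352.0558  93.6978] [ 0.5183 -0.0158  0.116 ]
[ 249  119   43   43 1449] [270.3844 139.8337] [ 0.5577 -0.0846  0.116 ]
[ 295  206   45   45 1513] [316.4732 227.7911] [ 0.6346 -0.0457  0.116 ]
[ 354  386   75   27 1329] [390.009  398.1106] [0.8256 0.0349 0.116 ]
```

View pics/w7.png

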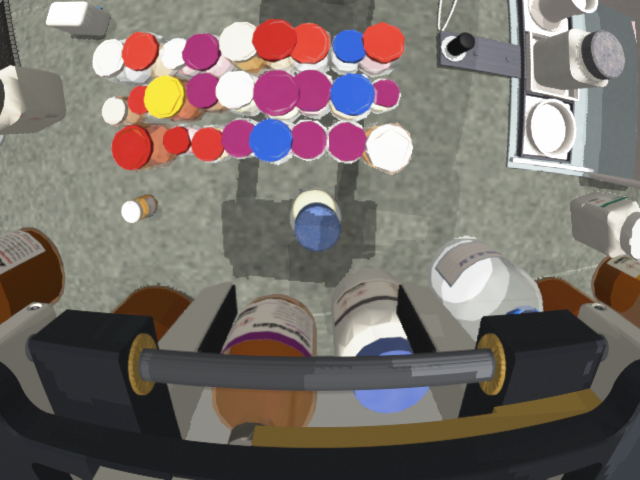

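The glass bottle's cap is centred at (316,228) with clear space around it. I'll descend and grip.

Call:
step_arm:
  commands: "0 0 -.3 0 0 0;0 0 -.5 0 0 0;0 0 -.5 0 0 0;0 0 -.5 0 0 0;0 0 -.5 0 0 0;0 0 -.4 0 0 0;0 0 -.3 0 0 0;0 0 -.15 0 0 0;0 0 0 0 0 0;0 0 0 0 0 0"

```text
time: 15.75
position: [0.6358, -0.0469, 0.0854]
ee_rot: [-0.001, 3.141, -0.0]
wrist_force: [0.7, -0.2, 0.7]
gripper_width: 0.0802
finger_force: 0.0
```

Call:
step_arm:
  commands: "0 0 0 0 0 0;0 0 0 0 0 0;0 0 0 0 0 0;0 0 0 0 0 0;0 0 0 0 0 0;0 0 0 0 0 0;0 0 0 0 0 0"
  hand: 30
  newtons: 20

```text
time: 16.45
position: [0.6355, -0.0469, 0.0846]
ee_rot: [-0.001, 3.142, -0.0]
wrist_force: [0.1, 0.3, -0.7]
gripper_width: 0.0403
finger_force: 20.0
```

Call:
step_arm:
  commands: "0 0 .2 0 0 0;0 0 .4 0 0 0;0 0 .6 0 0 0;0 0 .8 0 0 0;0 0 .6 0 0 0;0 0 0 0 0 0;0 0 0 0 0 0"

```text
time: 17.15
position: [0.6356, -0.0469, 0.2152]
ee_rot: [-0.001, 3.141, -0.0]
wrist_force: [0.0, 0.5, -2.2]
gripper_width: 0.0406
finger_force: 20.0
```

Call:
step_arm:
  commands: "-.147 .393 0 0 0 -.76;-.147 .393 0 0 0 -.76;-.147 .393 0 0 0 -.76;-.147 .393 0 0 0 -.76;-.147 .393 0 0 0 -.76;-.147 .393 0 0 0 -.76;-.147 .393 0 0 0 -.76;-.147 .393 0 0 0 -.76;-.147 .393 0 0 0 -.76;-.147 .393 0 0 0 -.76;-.147 .393 0 0 0 -.76;-.147 .393 0 0 0 -.76;-.147 .393 0 0 0 -.76;-.147 .393 0 0 0 -.76;-.147 .393 0 0 0 -.76;0 0 0 0 0 0;0 0 0 0 0 0;0 0 0 0 0 0"

```text
time: 18.95
position: [0.5252, 0.2472, 0.2138]
ee_rot: [-2.242, -2.2, 0.002]
wrist_force: [0.4, -1.9, -1.5]
gripper_width: 0.0406
finger_force: 20.0
```

Call:
step_arm:
  commands: "0 0 -.3 0 0 0;0 0 -.4 0 0 0;0 0 -.4 0 0 0;0 0 -.4 0 0 0;0 0 0 0 0 0;0 0 0 0 0 0"

```text
time: 19.55
position: [0.5252, 0.2474, 0.1393]
ee_rot: [-2.244, -2.199, 0.001]
wrist_force: [0.6, -1.3, -0.8]
gripper_width: 0.0407
finger_force: 20.0
```

```bash
python3 -c "
from h import *
st();im=read_camera('wrist');sc=read_camera('scene')
a=cv2.resize(im[60:320,180:480],(462,400));b=cv2.resize(sc[100:280,120:272],(338,400))
cv2.imwrite('pics/w8.png',np.hstack([a,b])[:,:,::-1])"
```

```text
t 19.55 pos [0.5252 0.2474 0.1393] yaw -1.16 z [-8.e-04 -4.e-04 -1.e+00] w 0.0407 F [ 0.6 -1.3 -0.8] q6 0.42
```

View pics/w8.png

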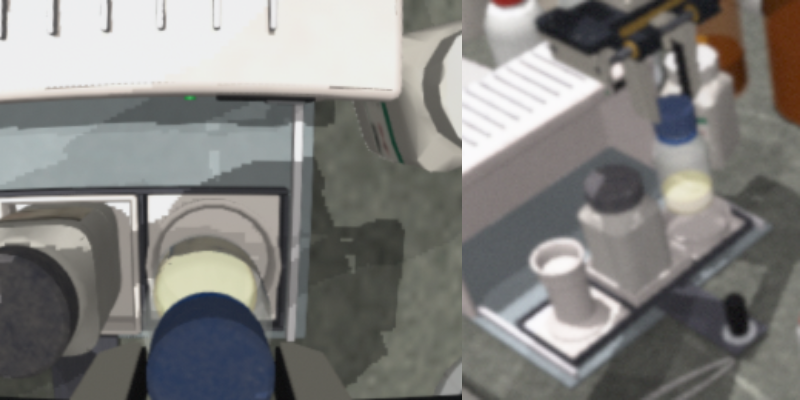

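```bash
python3 -c "
from h import *
p=camera_params('wrist')
for x,y in((148,262),(283,262),(215,203)): print(onz('wrist',(180+x/1.54,60+y/1.54),.032,p).round(4))
for z in(.06,): print('bottle',[onz('wrist',(180+x/1.54,60+285/1.54),z,p).round(4) for x in(155,258)])
for x,y in((142,195),(146,330),(286,190),(281,330)): print('foot',onz('wrist',(180+x/1.54,60+y/1.54),.015,p).round(4))
"
```

```text
[0.4913 0.2507 0.032 ]
[0.5645 0.2492 0.032 ]
[0.5282 0.282  0.032 ]
bottle [array([0.4975, 0.2458, 0.06  ]), array([0.5486, 0.2447, 0.06  ])]
foot [0.4876 0.2851 0.015 ]
foot [0.486  0.2049 0.015 ]
foot [0.5681 0.2864 0.015 ]
foot [0.5662 0.2032 0.015 ]
```

The collar is about 2 mm further in +x than I assumed. I'll shift and lower.

Call:
step_arm:
  commands: ".04 -.01 0 0 0 0;0 0 -.2 0 0 0;0 0 -.2 0 0 0;0 0 -.15 0 0 0;0 0 -.1 0 0 0;0 0 -.08 0 0 0;0 0 -.05 0 0 0;0 0 0 0 0 0;0 0 0 0 0 0"

```text
time: 20.55
position: [0.5273, 0.2474, 0.1008]
ee_rot: [2.244, 2.199, 0.0]
wrist_force: [0.1, 1.1, -1.3]
gripper_width: 0.0404
finger_force: 20.0
```

Call:
step_arm:
  commands: "0 0 -.02 0 0 0;0 0 0 0 0 0;0 0 0 0 0 0"

```text
time: 20.85
position: [0.5273, 0.2473, 0.0997]
ee_rot: [2.244, 2.199, 0.0]
wrist_force: [-0.1, -0.7, -0.9]
gripper_width: 0.0406
finger_force: 20.0
```

Call:
step_arm:
  commands: "0 0 -.02 0 0 0;0 0 0 0 0 0;0 0 0 0 0 0"

```text
time: 21.15
position: [0.5276, 0.2475, 0.0995]
ee_rot: [2.243, 2.199, 0.002]
wrist_force: [-1.3, 0.0, 6.2]
gripper_width: 0.0408
finger_force: 20.1
```

Contact is at the expected height, so I'll release. After that I'll rise and move to the vial (0.6297,-0.2595), with the fingers closing along y.

Call:
step_arm:
  commands: "0 0 0 0 0 0;0 0 0 0 0 0;0 0 0 0 0 0;0 0 0 0 0 0;0 0 0 0 0 0"
  hand: 52

```text
time: 21.65
position: [0.5272, 0.2473, 0.0985]
ee_rot: [-2.244, -2.199, 0.0]
wrist_force: [-0.1, 0.0, -0.9]
gripper_width: 0.0518
finger_force: 0.0
```

Call:
step_arm:
  commands: "0 0 .3 0 0 0;0 0 .4 0 0 0;0 0 .6 0 0 0;0 0 .8 0 0 0;0 0 .5 0 0 0;0 0 0 0 0 0;0 0 0 0 0 0"

```text
time: 22.35
position: [0.5273, 0.2474, 0.2295]
ee_rot: [2.243, 2.199, 0.002]
wrist_force: [0.2, -0.2, -0.5]
gripper_width: 0.0519
finger_force: 0.0
```

```bash
python3 -c "
from h import *
st();im=read_camera('wrist');sc=read_camera('scene')
a=cv2.resize(im[60:320,180:480],(462,400));b=cv2.resize(sc[100:280,120:272],(338,400))
cv2.imwrite('pics/w9.png',np.hstack([a,b])[:,:,::-1])"
```

```text
t 22.35 pos [0.5273 0.2474 0.2295] yaw -1.15 z [ 1.2e-03  5.0e-04 -1.0e+00] w 0.0519 F [ 0.2 -0.2 -0.5] q6 0.41
```

View pics/w9.png

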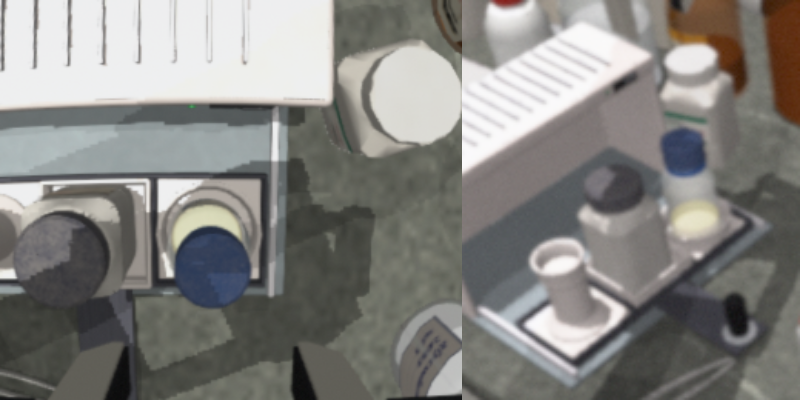

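Both bottles are seated. I have now used more picture views than the 14 allowed, so from here I'll work from numbers only. Next I'll move to the vial.

Call:
step_arm:
  commands: ".114 -.564 0 0 0 .633;.114 -.564 0 0 0 .633;.114 -.564 0 0 0 .633;.114 -.564 0 0 0 .633;.114 -.564 0 0 0 .633;.114 -.564 0 0 0 .633;.114 -.564 0 0 0 .633;.114 -.564 0 0 0 .633;.114 -.564 0 0 0 .633;.114 -.564 0 0 0 .633;.114 -.564 0 0 0 .633;.114 -.564 0 0 0 .633;.114 -.564 0 0 0 .633;.114 -.564 0 0 0 .633;.114 -.564 0 0 0 .633;.114 -.564 0 0 0 .633;.114 -.564 0 0 0 .633;.114 -.564 0 0 0 .633;0 0 0 0 0 0;0 0 0 0 0 0"
  hand: 60

```text
time: 24.45
position: [0.6295, -0.2604, 0.2272]
ee_rot: [-0.003, -3.14, -0.002]
wrist_force: [0.3, 0.4, -0.8]
gripper_width: 0.0599
finger_force: 0.0
```

```bash
python3 -c "
from h import *
np.set_printoptions(precision=4,suppress=True)
st();p=camera_params('wrist');im=read_camera('wrist')
h=cv2.cvtColor(im,cv2.COLOR_RGB2HSV);m=cv2.inRange(h,(0,0,215),(179,40,255))
print('exp',proj('wrist',[.6297,-.2595,.051],p))
n,l,s,c=cv2.connectedComponentsWithStats(m)
for i in range(1,n):
  if s[i,4]>150 and 250<c[i][0]<400 and 100<c[i][1]<300: print(s[i],c[i],onz('wrist',c[i],.051,p))
print('amber base',onz('top',(425,158),0),onz('top',(500,193),0))
"
```

```text
t 24.45 pos [ 0.6295 -0.2604  0.2272] yaw 89.89 z [-0.0018  0.0011 -1.    ] w 0.0599 F [ 0.3  0.4 -0.8] q6 -2.00
exp (np.float64(316.6349320402189), np.float64(216.68416472281285))
[306 205  22  23 404] [316.1881 216.0668] [ 0.6291 -0.26    0.051 ]
amber base [ 0.7503 -0.2771  0.    ] [ 0.6677 -0.4728  0.    ]
```

The vial is confirmed centred at (0.629,-0.260). I'll descend, grip gently and lift.

Call:
step_arm:
  commands: "0 0 -.3 0 0 0;0 0 -.5 0 0 0;0 0 -.5 0 0 0;0 0 -.5 0 0 0;0 0 -.5 0 0 0;0 0 -.5 0 0 0;0 0 -.5 0 0 0;0 0 -.4 0 0 0;0 0 -.2 0 0 0;0 0 -.1 0 0 0;0 0 0 0 0 0;0 0 0 0 0 0"

```text
time: 25.7
position: [0.6303, -0.2603, 0.0296]
ee_rot: [-0.0, 3.14, -0.001]
wrist_force: [0.6, 0.0, 0.0]
gripper_width: 0.0602
finger_force: 0.0
```

Call:
step_arm:
  commands: "0 0 0 0 0 0;0 0 0 0 0 0;0 0 0 0 0 0;0 0 0 0 0 0;0 0 0 0 0 0;0 0 0 0 0 0;0 0 0 0 0 0"
  hand: 18
  newtons: 8

```text
time: 26.4
position: [0.6298, -0.2603, 0.0286]
ee_rot: [-0.0, 3.142, -0.0]
wrist_force: [-0.4, -0.2, 0.6]
gripper_width: 0.0184
finger_force: 0.0
```

Call:
step_arm:
  commands: "0 0 .2 0 0 0;0 0 .4 0 0 0;0 0 .6 0 0 0;0 0 .8 0 0 0;0 0 .8 0 0 0;0 0 .8 0 0 0;0 0 .4 0 0 0;0 0 0 0 0 0;0 0 0 0 0 0"

```text
time: 27.3
position: [0.6297, -0.2602, 0.2286]
ee_rot: [-0.0, 3.141, -0.0]
wrist_force: [-0.1, 0.1, -0.3]
gripper_width: 0.0182
finger_force: 0.0
```

The fingers closed to 18 mm on nothing. I'll look for the vial numerically.

```bash
python3 -c "
from h import *
np.set_printoptions(precision=4,suppress=True)
st();p=camera_params('wrist');im=read_camera('wrist');t=read_camera('top');s3=read_camera('scene')
cv2.imwrite('pics/x1.png',im[:,:,::-1])
h=cv2.cvtColor(im,cv2.COLOR_RGB2HSV)
for nm,m in(('white',cv2.inRange(h,(0,0,215),(179,40,255))),('amber',cv2.inRange(h,(8,110,60),(24,255,255)))):
  n,l,s,c=cv2.connectedComponentsWithStats(m)
  for i in range(1,n):
    if s[i,4]>60 and 200<c[i][0]<430 and 60<c[i][1]<330: print(nm,s[i],c[i],onz('wrist',c[i],.051,p))
for n,i,f,b in(('top',t,'pics/top0.png',(380,160,460,240)),('scene',s3,'pics/scene0.png',(420,230,480,300))):
  o=cv2.imread(f)[:,:,::-1];d=np.abs(i.astype(int)-o).sum(2)[b[1]:b[3],b[0]:b[2]]
  print(n,(d>90).sum())
  for q in(o,i):
    hh=cv2.cvtColor(np.ascontiguousarray(q[b[1]:b[3],b[0]:b[2]]),cv2.COLOR_RGB2HSV);m=cv2.inRange(hh,(0,0,190),(179,50,255))
    nn,l,s,c=cv2.connectedComponentsWithStats(m);print([(s[k],c[k]+b[:2]) for k in range(1,nn) if s[k,4]>15])
"
```

```text
t 27.30 pos [ 0.6297 -0.2602  0.2286] yaw 90.00 z [ 0.0003 -0.0001 -1.    ] w 0.0182 F [-0.1  0.1 -0.3] q6 -2.00
white [367  53  21  18 164] [374.5488  64.0183] [ 0.4755 -0.2027  0.051 ]
white [291  84  32  31 792] [306.4444  99.0556] [ 0.5126 -0.2695  0.051 ]
white [325  93  29  21 122] [337.9836 106.5328] [ 0.52   -0.2387  0.051 ]
white [397 133  14  28 142] [402.7535 146.9366] [ 0.5586 -0.1735  0.051 ]
white [306 205  22  22 381] [316.0341 215.5144] [ 0.6295 -0.2602  0.051 ]
amber [357  77  29  42 196] [365.898 106.352] [ 0.5191 -0.2113  0.051 ]
amber [306 197  23  13 110] [317.4909 201.1455] [ 0.6147 -0.2587  0.051 ]
amber [ 295  297   44   59 2280] [316.4741 327.6346] [ 0.7576 -0.2597  0.051 ]
amber [412 304  29  15  66] [426.4091 308.9697] [ 0.7364 -0.1348  0.051 ]
top 1488
[(array([37, 32,  9,  8, 63], dtype=int32), array([420.9365, 195.3492]))]
[]
scene 1249
[(array([ 25,  25,  13,  11, 110], dtype=int32), array([451.3   , 259.5182])), (array([  0,  62,  18,   8, 118], dtype=int32), array([428.178 , 295.8898]))]
[(array([27, 25, 10, 10, 73], dtype=int32), array([451.411 , 259.6849])), (array([  0,  61,  18,   9, 139], dtype=int32), array([427.9568, 295.4676]))]
```

The vial hasn't moved, so the pads passed just above its cap. This fits the square bottle having been gripped by its cap: the effective pads sit higher than the nominal grasp point. I'll retry 9 mm lower.

Call:
step_arm:
  commands: "0 0 0 0 0 0;0 0 -.3 0 0 0;0 0 -.5 0 0 0;0 0 -.5 0 0 0;0 0 -.5 0 0 0;0 0 -.5 0 0 0;0 0 -.5 0 0 0;0 0 -.5 0 0 0;0 0 -.4 0 0 0;0 0 -.3 0 0 0;0 0 -.12 0 0 0;0 0 -.05 0 0 0;0 0 0 0 0 0;0 0 0 0 0 0"
  hand: 60

```text
time: 28.85
position: [0.6303, -0.2604, 0.0211]
ee_rot: [-0.0, 3.14, -0.001]
wrist_force: [-0.1, -0.8, 0.4]
gripper_width: 0.06
finger_force: 0.0
```

Call:
step_arm:
  commands: "0 0 0 0 0 0;0 0 0 0 0 0;0 0 0 0 0 0;0 0 0 0 0 0;0 0 0 0 0 0;0 0 0 0 0 0;0 0 0 0 0 0"
  hand: 18
  newtons: 8

```text
time: 29.55
position: [0.6298, -0.2603, 0.0201]
ee_rot: [-0.0, 3.142, 0.0]
wrist_force: [-0.1, -0.1, 0.9]
gripper_width: 0.0249
finger_force: 8.0
```

Call:
step_arm:
  commands: "0 0 .1 0 0 0;0 0 .3 0 0 0;0 0 .5 0 0 0;0 0 .6 0 0 0;0 0 .8 0 0 0;0 0 .8 0 0 0;0 0 .5 0 0 0;0 0 0 0 0 0;0 0 0 0 0 0"
  newtons: 12

```text
time: 30.45
position: [0.6299, -0.2603, 0.201]
ee_rot: [-0.0, 3.14, -0.001]
wrist_force: [-0.0, 0.4, -1.8]
gripper_width: 0.0247
finger_force: 12.0
```

```bash
python3 -c "
from h import *
np.set_printoptions(precision=4,suppress=True)
st();p=camera_params('wrist');im=read_camera('wrist');cv2.imwrite('pics/x2.png',im[:,:,::-1])
h=cv2.cvtColor(im,cv2.COLOR_RGB2HSV)
for nm,m in(('white',cv2.inRange(h,(0,0,200),(179,45,255))),('amber',cv2.inRange(h,(8,110,60),(24,255,255)))):
  n,l,s,c=cv2.connectedComponentsWithStats(m)
  for i in range(1,n):
    if s[i,4]>60 and 250<c[i][0]<380 and 180<c[i][1]<340: print(nm,s[i],c[i])
b=sense()['position'];z=b[2]-.0201
for d in(0,.039,.051): print(d,proj('wrist',[b[0],b[1],z+d],p))
"
```

```text
t 30.45 pos [ 0.6299 -0.2603  0.201 ] yaw 90.00 z [ 0.0012 -0.0006 -1.    ] w 0.0247 F [-0.   0.4 -1.8] q6 -2.00
amber [293 251  50  39 938] [316.7004 266.5661]
amber [ 287  314   60   42 1819] [316.3942 339.5047]
0 (np.float64(315.61359357107455), np.float64(268.2537233153878))
0.039 (np.float64(315.34785302641484), np.float64(294.3709480091697))
0.051 (np.float64(315.2451948599437), np.float64(304.5101182223193))
```

The vial is held and upright: its amber body is at (317,266), as predicted. I'll carry it to the riser.

Call:
step_arm:
  commands: "-.13 .25 0 0 0 -.3;-.27 .525 0 0 0 -.585;-.27 .525 0 0 0 -.585;-.27 .525 0 0 0 -.585;-.27 .525 0 0 0 -.585;-.27 .525 0 0 0 -.585;-.27 .525 0 0 0 -.585;-.27 .525 0 0 0 -.585;-.27 .525 0 0 0 -.585;-.27 .525 0 0 0 -.585;-.27 .525 0 0 0 -.585;-.27 .525 0 0 0 -.585;-.27 .525 0 0 0 -.585;-.27 .525 0 0 0 -.585;-.27 .525 0 0 0 -.585;-.27 .525 0 0 0 -.585;-.27 .525 0 0 0 -.585;-.27 .525 0 0 0 -.585;-.27 .525 0 0 0 -.585;-.29 .52 0 0 0 -.58"

```text
time: 32.5
position: [0.3647, 0.2515, 0.1988]
ee_rot: [-2.25, -2.192, 0.003]
wrist_force: [0.7, 0.4, 0.5]
gripper_width: 0.0243
finger_force: 12.0
```

Call:
step_arm:
  commands: "0 0 0 0 0 0;0 0 0 0 0 0;0 0 0 0 0 0"

```text
time: 32.8
position: [0.3659, 0.2501, 0.1994]
ee_rot: [-2.245, -2.197, 0.002]
wrist_force: [0.4, -0.2, -0.0]
gripper_width: 0.0247
finger_force: 12.0
```

```bash
python3 -c "
from h import *
np.set_printoptions(precision=4,suppress=True)
st();p=camera_params('wrist');im=read_camera('wrist');cv2.imwrite('pics/x3.png',im[:,:,::-1])
for z in(.097,.080,.015): print(z,proj('wrist',[.366,.2505,z],p))
u=[proj('wrist',[.366+.0235*np.cos(a),.2505+.0235*np.sin(a),.097],p) for a in np.arange(0,6.28,1.57)];print(u)
g=cv2.cvtColor(im,cv2.COLOR_RGB2GRAY)
print(g[140:250:5,250:390:5])
"
```

```text
t 32.80 pos [0.3659 0.2501 0.1994] yaw -1.24 z [-0.0007 -0.0007 -1.    ] w 0.0247 F [ 0.4 -0.2 -0. ] q6 0.56
0.097 (np.float64(317.667488696438), np.float64(233.8811560367416))
0.08 (np.float64(317.61353458591657), np.float64(228.8648418146326))
0.015 (np.float64(317.4491864810568), np.float64(213.67569620719817))
[(np.float64(346.3766482425569), np.float64(233.30270484251534)), (np.float64(317.0797776544281), np.float64(205.56463608039905)), (np.float64(288.96890300075876), np.float64(234.45018183260905)), (np.float64(318.1826552624399), np.float64(261.1101338279009))]
[[ 99 104  97 175 237 112 169 151 168 151 150 149 149 147 147 148 149 150
  151 151 150 150 148 114 108 100 138 132]
 [108 111 107 186 238 117 184 175 162 160 161 163 162 161 162 162 162 164
  163 161 161 161 162 160 160 162 163 155]
 [114 105 103 186 239 100 165 162 162 163 163 162 160 162 163 163 184 186
  183 159 160 160 161 161 158 160 161 160]
 [112 100 100 183 236 101 161 163 161 163 162 161 161 161 161 161 185 186
  183 160 160 161 161 160 160 158 157 155]
 [109 100 105 162 234 103 163 162 161 163 162 161 162 1
[... 1351 characters left out ...]
 88  91  54  88 113  90  39 150 133 146 137 149 150 149 174 177 149 120
  161 132 185  49 177  89  88  98 109 126]
 [ 85  57  56  84 105  97  40 149 147 104 149 148 149 149 149 188 164 150
  116 140 162  51 173  89  90  93 105  89]
 [ 54  50  53  83 100 106  37 149 147 103 148 148 148 148 149 179 187 186
  105 162 148  52 159  89  88 105 109  48]
 [ 55  51  53  87  93 114  38 170 153 107 149 148 148 148 149 148 185 182
  122 158 148  50 152  95  88 108 130  45]
 [ 56  58  55  76  87 120  35 239 191 114 118 148 148 148 148 149 160 118
  129 162 149  46 124 147  87 117 122  49]
 [ 56  57  53  68  89 126  36 233 235 142 112 119 147 147 148 147 119 125
  202 148 148  46 121 136 106 124 127 102]]
```

The riser cup's floor ring is centred at about (317.5,227) against (317.6,229) predicted, which is within 2 mm. I'll lower the vial.

Call:
step_arm:
  commands: "0 .02 -.3 0 0 0;0 0 -.4 0 0 0;0 0 -.4 0 0 0;0 0 -.3 0 0 0;0 0 -.2 0 0 0;0 0 -.15 0 0 0;0 0 -.1 0 0 0;0 0 -.06 0 0 0;0 0 0 0 0 0;0 0 0 0 0 0"

```text
time: 33.85
position: [0.366, 0.2519, 0.105]
ee_rot: [2.246, 2.197, 0.001]
wrist_force: [0.4, -0.7, -0.5]
gripper_width: 0.0245
finger_force: 12.0
```

Call:
step_arm:
  commands: "0 0 -.03 0 0 0;0 0 0 0 0 0;0 0 0 0 0 0"

```text
time: 34.15
position: [0.3658, 0.2518, 0.1031]
ee_rot: [2.246, 2.197, 0.0]
wrist_force: [-0.3, -0.3, -0.2]
gripper_width: 0.025
finger_force: 12.0
```

Call:
step_arm:
  commands: "0 0 -.03 0 0 0;0 0 0 0 0 0;0 0 0 0 0 0"

```text
time: 34.45
position: [0.3658, 0.2517, 0.1015]
ee_rot: [-2.246, -2.197, 0.0]
wrist_force: [0.7, -0.4, 0.2]
gripper_width: 0.0247
finger_force: 12.0
```

Call:
step_arm:
  commands: "0 0 -.02 0 0 0;0 0 0 0 0 0;0 0 0 0 0 0"

```text
time: 34.75
position: [0.3658, 0.2517, 0.1005]
ee_rot: [-2.246, -2.196, 0.0]
wrist_force: [0.5, -0.3, -0.1]
gripper_width: 0.0253
finger_force: 12.0
```

Call:
step_arm:
  commands: "0 0 -.015 0 0 0;0 0 0 0 0 0;0 0 0 0 0 0"

```text
time: 35.05
position: [0.3659, 0.2518, 0.0999]
ee_rot: [2.246, 2.197, 0.0]
wrist_force: [0.1, 0.5, 2.4]
gripper_width: 0.0246
finger_force: 12.0
```

Contact made. I'll release and rise, then check numerically.

Call:
step_arm:
  commands: "0 0 0 0 0 0;0 0 0 0 0 0;0 0 0 0 0 0;0 0 0 0 0 0;0 0 0 0 0 0"
  hand: 38

```text
time: 35.55
position: [0.3658, 0.2517, 0.0997]
ee_rot: [-2.246, -2.197, 0.0]
wrist_force: [0.0, -0.6, -0.5]
gripper_width: 0.0382
finger_force: 0.0
```

Call:
step_arm:
  commands: "0 0 .2 0 0 0;0 0 .4 0 0 0;0 0 .6 0 0 0;0 0 .8 0 0 0;0 0 .7 0 0 0;0 0 0 0 0 0;0 0 0 0 0 0"

```text
time: 36.25
position: [0.366, 0.2518, 0.2356]
ee_rot: [2.246, 2.196, 0.002]
wrist_force: [0.2, 0.3, -0.7]
gripper_width: 0.038
finger_force: 0.0
```

```bash
python3 -c "
from h import *
np.set_printoptions(precision=4,suppress=True)
st();p=camera_params('wrist');im=read_camera('wrist');sc=read_camera('scene');cv2.imwrite('pics/x4.png',im[:,:,::-1]);cv2.imwrite('pics/x4s.png',sc[:,:,::-1])
for n,i in(('wrist',im),('scene',sc)):
  h=cv2.cvtColor(i,cv2.COLOR_RGB2HSV)
  for z in(.08,.131): print(n,z,np.round(proj(n,[.366,.251,z],p if n=='wrist' else None)))
  for nm,m in(('amber',cv2.inRange(h,(8,100,60),(24,255,255))),('white',cv2.inRange(h,(0,0,190),(179,50,255)))):
    c0=proj(n,[.366,.251,.12],p if n=='wrist' else None)
    k,l,s,c=cv2.connectedComponentsWithStats(m)
    for j in range(1,k):
      if s[j,4]>25 and np.hypot(*(c[j]-c0))<60: print(n,nm,s[j],c[j])
"
```

```text
t 36.25 pos [0.366  0.2518 0.2356] yaw -1.28 z [ 0.0012  0.0007 -1.    ] w 0.0380 F [ 0.2  0.3 -0.7] q6 0.57
wrist 0.08 [317. 221.]
wrist 0.131 [317. 235.]
wrist amber [304 209  27  17 195] [317.1692 215.4462]
wrist white [284 177  31  22 412] [294.9345 184.9078]
wrist white [288 229   7  10  48] [290.7708 234.3542]
scene 0.08 [164. 221.]
scene 0.131 [158. 202.]
scene amber [155 209  13  13 117] [161.7692 215.4872]
scene white [128 239  22  15  73] [138.4521 245.2603]
scene white [149 238  11  13  88] [154.6591 244.6705]
scene white [168 253   7   7  32] [170.8125 255.9375]
```

The vial stands upright in the riser: its amber body in the scene view is at (162,215), between the predicted bottom and top. Now I'll move over the knob and grip it.

Call:
step_arm:
  commands: ".19 -.347 0 0 0 0;.19 -.347 0 0 0 0;.19 -.347 0 0 0 0;.19 -.347 0 0 0 0;.19 -.347 0 0 0 0;.19 -.347 0 0 0 0;.19 -.347 0 0 0 0;.19 -.347 0 0 0 0;0 0 0 0 0 0;0 0 0 0 0 0;0 0 0 0 0 0"
  hand: 70

```text
time: 37.45
position: [0.4414, 0.1134, 0.2343]
ee_rot: [-2.245, -2.197, 0.001]
wrist_force: [0.1, 0.0, -0.6]
gripper_width: 0.0698
finger_force: 0.0
```

```bash
python3 -c "
from h import *
np.set_printoptions(precision=4,suppress=True)
st();p=camera_params('wrist');im=read_camera('wrist')
g=cv2.cvtColor(im,cv2.COLOR_RGB2GRAY);e=proj('wrist',[.442,.113,.058],p);print(e)
k,l,s,c=cv2.connectedComponentsWithStats(cv2.inRange(g,0,45))
for j in range(1,k):
  if s[j,4]>80 and np.hypot(*(c[j]-e))<60: print(s[j],c[j],onz('wrist',c[j],.05,p), onz('wrist',(c[j][0],s[j,1]+s[j,3]-10),.058,p))
"
```

```text
t 37.45 pos [0.4414 0.1134 0.2343] yaw -1.26 z [-0.0008  0.     -1.    ] w 0.0698 F [ 0.1  0.  -0.6] q6 0.22
(np.float64(318.01049153697517), np.float64(216.16954169878466))
[310 201  18  23 345] [318.4348 212.3565] [0.4425 0.1153 0.05  ] [0.4425 0.1152 0.058 ]
```

Call:
step_arm:
  commands: ".02 .02 -.3 0 0 0;0 0 -.5 0 0 0;0 0 -.5 0 0 0;0 0 -.5 0 0 0;0 0 -.5 0 0 0;0 0 -.5 0 0 0;0 0 -.5 0 0 0;0 0 -.5 0 0 0;0 0 -.3 0 0 0;0 0 -.15 0 0 0;0 0 -.06 0 0 0;0 0 0 0 0 0;0 0 0 0 0 0"

```text
time: 38.8
position: [0.4433, 0.1141, 0.0202]
ee_rot: [2.246, 2.196, 0.002]
wrist_force: [-0.3, -0.2, -0.5]
gripper_width: 0.0701
finger_force: 0.0
```

Call:
step_arm:
  commands: "0 0 0 0 0 0;0 0 0 0 0 0;0 0 0 0 0 0;0 0 0 0 0 0;0 0 0 0 0 0;0 0 0 0 0 0;0 0 0 0 0 0;0 0 0 0 0 0"
  hand: 10
  newtons: 25

```text
time: 39.6
position: [0.4433, 0.1139, 0.0193]
ee_rot: [2.245, 2.196, 0.001]
wrist_force: [4.7, 0.3, -3.0]
gripper_width: 0.0192
finger_force: 25.0
```

The knob is gripped. I'll push gently.

Call:
step_arm:
  commands: "0 .02 0 0 0 0;0 .04 0 0 0 0;0 .06 0 0 0 0;.002 .08 0 0 0 0;.002 .1 0 0 0 0;.002 .1 0 0 0 0;.002 .1 0 0 0 0;.002 .1 0 0 0 0;.002 .1 0 0 0 0;.002 .1 0 0 0 0;.002 .1 0 0 0 0;.002 .1 0 0 0 0;.002 .1 0 0 0 0;.002 .1 0 0 0 0;.002 .1 0 0 0 0;.002 .1 0 0 0 0;.002 .08 0 0 0 0;.002 .06 0 0 0 0;.002 .04 0 0 0 0;0 0 0 0 0 0"

```text
time: 41.6
position: [0.4452, 0.193, 0.0193]
ee_rot: [2.245, 2.196, 0.002]
wrist_force: [6.8, -0.4, -4.8]
gripper_width: 0.0189
finger_force: 25.0
```

```bash
python3 -c "
from h import *
st()"
```

```text
t 41.60 pos [0.4452 0.193  0.0193] yaw -1.27 z [ 1.7e-03 -1.0e-04 -1.0e+00] w 0.0189 F [ 6.8 -0.4 -4.8] q6 0.38
```

Call:
step_arm:
  commands: ".004 .02 0 0 0 0;.004 .04 0 0 0 0;.004 .06 0 0 0 0;.004 .08 0 0 0 0;.004 .1 0 0 0 0;.004 .1 0 0 0 0;.004 .1 0 0 0 0;.004 .1 0 0 0 0;.004 .1 0 0 0 0;.004 .1 0 0 0 0;.004 .1 0 0 0 0;.002 .08 0 0 0 0;.002 .06 0 0 0 0;.002 .04 0 0 0 0;0 .02 0 0 0 0;0 0 0 0 0 0;0 0 0 0 0 0"

```text
time: 43.3
position: [0.4465, 0.2484, 0.0193]
ee_rot: [-2.245, -2.196, 0.0]
wrist_force: [-5.2, -0.2, 3.9]
gripper_width: 0.0193
finger_force: 25.0
```

Call:
step_arm:
  commands: "0 .03 0 0 0 0;0 .03 0 0 0 0;0 .03 0 0 0 0;0 0 0 0 0 0"

```text
time: 43.7
position: [0.4467, 0.2529, 0.0193]
ee_rot: [-2.245, -2.196, 0.0]
wrist_force: [-4.9, 0.1, 3.6]
gripper_width: 0.0194
finger_force: 25.0
```

Call:
step_arm:
  commands: "0 .02 0 0 0 0;0 .02 0 0 0 0;0 0 0 0 0 0"

```text
time: 44.0
position: [0.4467, 0.2539, 0.0193]
ee_rot: [2.246, 2.196, -0.002]
wrist_force: [-6.7, -7.9, 5.8]
gripper_width: 0.019
finger_force: 25.0
```

The end stop is felt at 140 mm of travel. I'll nudge slightly to confirm.

Call:
step_arm:
  commands: "0 .02 0 0 0 0;0 .02 0 0 0 0;0 0 0 0 0 0"

```text
time: 44.3
position: [0.4466, 0.2541, 0.0192]
ee_rot: [2.244, 2.194, -0.007]
wrist_force: [-6.7, -25.1, 12.1]
gripper_width: 0.0191
finger_force: 25.0
```

Call:
step_arm:
  commands: "0 0 0 0 0 0;0 0 0 0 0 0;0 0 0 0 0 0;0 0 0 0 0 0;0 0 0 0 0 0"
  hand: 60

```text
time: 44.8
position: [0.4469, 0.2566, 0.0193]
ee_rot: [-2.246, -2.197, -0.0]
wrist_force: [-0.7, -0.2, -0.4]
gripper_width: 0.0547
finger_force: 0.0
```

Call:
step_arm:
  commands: "0 0 .2 0 0 0;0 0 .4 0 0 0;0 0 .6 0 0 0;0 -.3 .8 0 0 0;0 -.5 .8 0 0 0;0 -.5 .8 0 0 0;0 -.5 0 0 0 0;0 -.5 0 0 0 0;0 0 0 0 0 0;0 0 0 0 0 0"

```text
time: 45.8
position: [0.447, 0.1413, 0.2]
ee_rot: [2.247, 2.195, 0.001]
wrist_force: [-0.5, 0.7, -0.4]
gripper_width: 0.0598
finger_force: 0.0
```

```bash
python3 -c "
from h import *
np.set_printoptions(precision=4,suppress=True)
st();p=camera_params('wrist');im=read_camera('wrist');sc=read_camera('scene');t=read_camera('top')
cv2.imwrite('pics/f.png',im[:,:,::-1]);cv2.imwrite('pics/fs.png',sc[:,:,::-1])
g=cv2.cvtColor(im,cv2.COLOR_RGB2GRAY);e=proj('wrist',[.446,.253,.05],p);print('knob exp',e)
k,l,s,c=cv2.connectedComponentsWithStats(cv2.inRange(g,0,45))
for j in range(1,k):
  if s[j,4]>80 and np.hypot(*(c[j]-e))<50: print(s[j],c[j],onz('wrist',c[j],.05,p))
def comps(n,i,m,X,r,pp=None):
  e=proj(n,X,pp);k,l,s,c=cv2.connectedComponentsWithStats(m);print(n,X,'exp',np.round(e),[(s[j][4],c[j].round()) for j in range(1,k) if s[j,4]>20 and np.hypot(*(c[j]-e))<r])
for n,i,pp in(('scene',sc,None),('wrist',im,p)):
  h=cv2.cvtColor(i,cv2.COLOR_RGB2HSV)
  comps(n,i,cv2.inRange(h,(105,90,50),(125,255,255)),[.530,.387,.118],40,pp)
  comps(n,i,cv2.inRange(h,(8,90,40),(26,255,255)),[.369,.391,.10],40,pp)
  comps(n,i,cv2.inRange(h,(100,15,40),(170,90,130)),[.449,.389,.118],40,pp)
h=cv2.cvtColor(t,cv2.COLOR_RGB2HSV);comps('top',t,cv2.inRange(h,(0,0,190),(179,50,255)),[.385,-.345,.064],20)
h=cv2.cvtColor(cv2.cvtColor(cv2.imread('pics/top0.png'),4),cv2.COLOR_RGB2HSV);comps('top',t,cv2.inRange(h,(0,0,190),(179,50,255)),[.385,-.345,.064],20)
"
```

```text
t 45.80 pos [0.447  0.1413 0.2   ] yaw -1.34 z [ 0.0008  0.0004 -1.    ] w 0.0598 F [-0.5  0.7 -0.4] q6 0.28
knob exp (np.float64(313.29881644454326), np.float64(101.60081512236604))
scene [0.53, 0.387, 0.118] exp [175. 144.] [(np.int32(36), array([178., 153.]))]
scene [0.369, 0.391, 0.1] exp [118. 187.] [(np.int32(68), array([119., 190.]))]
scene [0.449, 0.389, 0.118] exp [146. 162.] [(np.int32(36), array([177., 152.]))]
wrist [0.53, 0.387, 0.118] exp [416. -62.] []
wrist [0.369, 0.391, 0.1] exp [216. -52.] []
wrist [0.449, 0.389, 0.118] exp [313. -68.] []
top [0.385, -0.345, 0.064] exp [456. 296.] [(np.int32(330), array([455., 298.]))]
top [0.385, -0.345, 0.064] exp [456. 296.] [(np.int32(313), array([455., 298.]))]
```

```bash
python3 -c "
from h import *
np.set_printoptions(precision=4,suppress=True)
im=cv2.imread('pics/f.png');p=camera_params('wrist');g=cv2.cvtColor(im,6)
k,l,s,c=cv2.connectedComponentsWithStats(cv2.inRange(g,0,60))
for j in range(1,k):
  if s[j,4]>60 and c[j][1]<200 and 250<c[j][0]<380: print(s[j],c[j],onz('wrist',c[j],.04,p))
sc=cv2.imread('pics/fs.png');h=cv2.cvtColor(sc,40)
print('sq cap',proj('scene',[.449,.389,.131]),'hsv/gray 146,150-175');print(cv2.cvtColor(sc,6)[140:190:4,126:170:4])
"
```

```text
[197  16 233   9 597] [312.3065  18.8492] [0.4463 0.3367 0.04  ]
[305  93  18  21  97] [315.0619 107.7526] [0.447  0.2488 0.04  ]
sq cap (np.float64(144.58969236148803), np.float64(157.073412136778)) hsv/gray 146,150-175
[[249 241 222 249 246 219 247 248 212 201 137]
 [233 237 249 240 228 247 244 214 248 248 250]
 [246 249 223 244 249 234 234 250 250 250 236]
 [245 218 248 249 215 245 249 250 245 176 133]
 [239 250 240 225 250 250 249 218 136 128 119]
 [249 222 249 250 248 239 153 129 120 120 126]
 [229 250 250 242 193 134 124  84 107 120 123]
 [250 249 228 144 130 107  76 124 127 123 118]
 [243 166 130 125 142 151 151 141 131 115 115]
 [135 130 125 144 154 155 145 130 119 118 113]
 [123 122 126 129 139 149 125 118 121 119 110]
 [155 133 122 128 132 130 131 120 119 120 114]
 [118 134 122 128 129 133 132 122 118 117 116]]
```

The knob is at its home position, the vessels are where expected under the lamp and the timer hasn't moved. I'll hand in.

```bash
python3 -c "
from plant import job
print(job.finish_job())"
```

```text
the job is handed in; nothing more can be done
None
```

All three vessels stand in their matching adapters, the drawer is fully home (140 mm of travel, end stop felt), the timer hasn't moved, and the job was handed in at about 46 s; I viewed 15 pictures instead of the 14 allowed, so the vial placing and the drawer push were checked only by numerical image measurements.

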